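Swing a rail into line on the locating board and pin it

TASK

Set the wooden rail up on the locating board, ready for drilling. Slide its near end up against the end-stop post (felt, since the stop is adjustable) while the rail is still askew, and keep that end pressed gently on the stop while you swing the rail about it, past the gauge post, until it lies flat along the two line posts; then lower the loose steel dog (the round pin standing on the bench) upright and fully down into the open hole beside the rail to trap it. Use only light pressure, so that the wood is not bruised on any post, and leave everything else on the bench where it is.

Things in the scene. Friction and masses are not known exactly. Their poses are not given: they have to be found in the camera images.
- board: Fixed plywood locating board, 230 (x) x 400 (y) x 22 mm thick, lying on the bench. Origin: centre of its underside; z up, y along its long side, x across it. Four steel posts (20 mm round, standing 30 mm above its top) stand on it: two line posts fixed in it, and end_stop and gauge_post on the stop track. A rail in place has its centre at board x = +45 mm, y = -10 to +10 mm (as the end stop is set), its long side along board y.
- stop_track: Aluminium T-track let flush into the board at board x = +45 mm. Origin: its middle, on the board's top; axes as the board's. Its carriage holds two posts, end_stop and gauge_post, 282 mm apart. The carriage is locked within 10 mm to either side of the middle along y; this setting is in no measured pose: feel or see it. Held in a gripper, a pressed rail gives very roughly 1 mm per 5 to 10 N.
- stop_mark (a point): Middle mark of the end stop, on the board's top at board x = +45, y = -140 mm. The post end_stop stands within 10 mm of it along board y. The rail pivots about end_stop; in place, the middle of its -y end face rests on it. A push of about 5 to 15 N is right; over 20 N on any post, or on the dog, bruises the wood.
- gauge_mark (a point): Middle mark of the gauge post, on the board's top at board x = +45, y = +142 mm; the post gauge_post is off it by just as much as end_stop is off its mark. A rail whose end is home on end_stop just swings in past gauge_post (2 mm free in line); one that is not home jams on it.
- line_post_a: Line post near the end stop: fixed steel post, 20 mm round, 30 mm high, at board x = +77, y = -85 mm. The rail's +x side face rests on both line posts when in line. Origin: centre of its foot, on the board's top.
- line_post_b: Line post near the gauge post: the same at board x = +77, y = +85 mm.
- rail: The rail: loose straight bar of pale wood, 44 wide (x) x 260 long (y) x 28 mm high, about 0.2 to 0.4 kg, lying flat on the board; dragging it takes 1 to 4 N, more if fingers press it down (also as they close). Origin: centre of its underside; y along its length. It starts askew, its +y end swung 0.3 to 0.5 rad towards the robot (positive yaw relative to the board) and its -y end a few cm short of the end stop.
- rail_centre (a point): Centre of the rail, half-way up (14 mm above its underside).
- rail_end (a point): Middle of the rail's -y end face (the end nearer the end stop), half-way up; the rail's centre is 130 mm from it.
- dog_centre (a point): Centre of the loose dog, half-way up: a plain round steel pin, 20 mm diameter, 86 mm long, about 0.12 kg, its rim chamfered by 2 x 3 mm at the foot, standing upright on its foot on the bench to the left of the board. z along the pin.
- dog_foot (a point): Centre of the dog's foot (lower end), 43 mm below its centre. Fully down, it stands on the bench, 22 mm below the board's top.
- dog_hole (a point): Centre of the mouth of the open hole for the dog, in the board's top at board x = +12, y = 0 mm: a round through-hole, 21.3 mm diameter, 22 mm deep (to the bench). With the rail in place its side stands 1 mm clear of a dog centred in the hole; a rail that is not in line covers the hole's edge. The brown rounds on the board are old holes plugged flush with wood.
- driver_blue: Bystander: screwdriver, 238 mm long, lying on the bench to the left, nearer the robot. Origin under its middle.
- file: Bystander: file with a wooden handle, 305 mm long, lying behind the board. Origin under its middle.
- marker: Bystander: marker pen, 130 mm long, 19 mm thick, lying on the board's corner nearest the robot on the end stop's side, clear of the rail's swing. Origin under its middle.

How it is judged:
On the way, in this order (a step that is already met when the one before it is completed fails the run):
1. the rail's end is pressed on the end stop while the rail is still askew (more than 10 degrees off line) (contact force between rail and end_stop above 4 N and angle between the y axis of rail and the y axis of board, either way round above 0.175 rad), for 0.2 s.
2. the rail is swung to between 7 and 2 degrees off line with its end still pressed on the end stop (contact force between rail and end_stop above 3 N and angle between the y axis of rail and the y axis of board, either way round between 0.035 and 0.122 rad), for 0.1 s.
3. the rail lies in place: along the line posts, its end on the end stop (angle between the y axis of rail and the y axis of board, either way round below 0.014 rad and x of rail_centre in the frame of board between 0.0435 and 0.0465 m and horizontal distance between rail_end and end_stop below 0.012 m and z of rail_centre in the frame of board between 0.033 and 0.039 m), for 0.2 s.
At the end, for the whole second after the job is handed in: The rail lies flat on the board, within 0.8 degrees of the board's long side, its centre line within 1.5 mm of that of a rail touching both line posts and its end within 2 mm of the end stop; the dog stands upright in the hole beside it, its foot within 4 mm of the bottom; both are at rest (all of step 3 and horizontal distance between dog_foot and dog_hole below 0.003 m and angle between dog_centre's own z axis and vertical below 0.06 rad and z of dog_foot in the frame of board below 0.004 m and linear speed of each of rail, dog below 0.01 m/s).
It fails at once if the rail is pressed on a post or on the dog with more than 22 N (contact force between rail and end_stop above 22 N or contact force between rail and gauge_post above 22 N or contact force between rail and line_post_a above 22 N or contact force between rail and line_post_b above 22 N or contact force between rail and dog above 22 N).
It fails at once if a bystander is moved by more than 20 mm (distance of any of driver_blue, file, marker from where it was at the start of the episode above 0.02 m).
It also fails if it takes over 70 s, if anything falls off the work surface, if the arm or the gripper's body presses on something with over 40 N, if the wrist force passes 120 N, or if a joint passes its speed limit or range.

ROBOT

A 6-joint arm with a two-finger parallel gripper is mounted at the origin on a cart in front of the work surface, level with it; the furniture and walls round the work are solid. World frame = base frame: x ahead of the robot, y to its left, z up, the work surface at z = 0. Lengths are in m, angles in rad, forces in N, time in s.
With the tool pointing down it reaches from about 0.375 to 0.975 m from the base axis. Payload 3.8 kg.
Tool frame: the origin (TCP) lies at the very end of the fingers, on their centre line; the grasp point (between the pads) lies 19 mm behind it; y points along the fingers, x is the direction in which the jaws open and shut, and the axes are right-handed (so a half turn about y gives the same grasp; the last joint's range is limited). The gripper opens to 85 mm and grips with 20 to 120 N. Pads are 22 mm wide; open, the fingers measure 114 mm over their backs; the gripper's body (76 mm by 85 mm) begins 54 mm behind the grasp point. The pads swing forward as they close: fully open they stand 13 mm farther back than shut.
Start: joints at [-1.231, 0.264, 1.604, -0, 1.274, -0.037], TCP at [0.248, -0.628, 0.231] pointing down, gripper open.
Joint ranges: [-2.63, 2.63], [-0.94, 2.18], [0.31, 2.57], [-1.31, 4.45], [0, 2.66], [-2.55, 2.55]. Speed limits (rad/s): [2.57, 2.57, 3.14, 3.14, 3.14, 3.14].

INTERFACE

Orientations are given as a rotation vector (axis times angle).
In Python, from workcell import bot, cams gives the robot as it stands.
- The arm moves only by the tool play_rows, never from a script. Its argument "motion" is a list of rows, each a list of 2 entries, a list of its own where there are three numbers: the shift along the world's x, y, z normalised to -1 to 1, where 1 is 400 mm, then the turn, a rotation vector about the world's x, y, z normalised to -1 to 1, where 1 is pi/4 rad. In form: [[[tx, ty, tz], [ax, ay, az]], ...]. A call has 1 to 10 rows; each row is the pose to reach, as a shift and turn from the pose commanded when the call began; what a row does not reach only later rows make up. A row lasts 1/8 s, in which the tool goes at most 62.5 mm and 10.7 degrees, less where a joint would pass 70% of its speed; a pose out of reach is approached as far as the arm can. A call with a number of a shift or a turn outside -1 to 1 is refused whole. A call with a gripper value outside its range is refused whole. "gripper" is the closure, from 0 (fully open) to 1 (shut), set as the call begins (left out, the last holds). The fingers move at their own pace and stop on an object; "squeeze" is the grip in N (left out, the last holds). Time passes only in rows, so rows that repeat a pose let the fingers close. It gives the time, the measured TCP pose, the force and the opening at its end, in the units of the state.
- bot.read_state(): the state, without advancing time (a new reading comes with each control period).
- cams.read_camera(name): name is "side" or "top" or "wrist"; returns (picture, depth): 384x512x3 uint8, red, green, blue; 384x512 float32, m along the optical axis (not along the pixel's ray), 0 where there is no reading.
- cams.calibration(name): a dict with "mtx" (3x3 intrinsics, pixels), "R" (3x3) and "t" (3): a world point X has camera coordinates R X + t; the wrist camera has in their place "tool_from_camera" (4x4, takes a point from camera to tool coordinates, whose origin is the TCP and whose axes are the tool frame's). Camera axes: x right, y down, z forward; pixel columns grow to the right and rows downward; lengths in m; the calibration is good to about 2 mm. A picture is of the moment at which its call begins: read the wrist's pose just before it. calibration takes no time and is no camera call.
- bot.finish_job(): hands the job in, once; it reports no verdict.
Trained networks look in the newest picture that a camera, given by its name, has taken for a name from the list of things; names that differ only in an ending like _2 or _b are one class to them, and where a whole thing is asked for, a point or a joint stands for the part that bears it (a point fixed in the world has none). Each returns a list of dicts, best first, with "conf" (0 to 1); they miss things now and then, are a little off and sometimes report something else, mostly with a low value. They report only what shows in the picture. A call takes as long as a camera call.
- cams.recognise(camera, label): "xyz" ([x, y, z] in m, in the coordinates of the camera as it stood for that picture, good to about 4 mm: the middle of the surface that is visible of it).
- cams.regions_of(camera, label): "mask" (384x512 bool, what is visible of it).
- cams.mark_of(camera, label): "xyz" ([x, y, z] in m, in the coordinates of the camera as it stood for that picture, good to about 4 mm: a listed point, or the origin of a listed thing).
The state is a dict: "time": time; "q": joint angles; "joint_vel": joint speeds; "joint_torque": joint torques, N m; "tool_pos": TCP position; "tcp_rot": TCP orientation; "wrist_force": force on the tool from outside, world axes, zero at the start; "torque": the same for the moment, N m; "width": opening from 0.0 (shut) to 1.0 (fully open).
Only numpy, scipy, OpenCV 4.12 (cv2) and the standard library are available. Lean on these libraries where they do the work, as an engineer would, in place of code of your own. Each camera call takes 0.05 s, during which the arm holds its last target.

## Working session

There is one attempt and no reset: what is moved stays moved. The work goes in short steps, Python scripts to look and compute and a tool call to move; the robot and the scene stay as the last step left them, time stands still between calls to the robot, and variables do not carry over. Pictures are saved under pics/ and viewed, and the job is handed in when it is done.

Besides the shell and the picture viewer there is one more tool, called after "Emit:" by a JSON object that holds its "op" and its "data". play_rows: Moves the arm, as the interface text tells. Its arguments: {"type":"object","properties":{"motion":{"type":"array","items":{"type":"array"}},"gripper":{"type":"number"},"squeeze":{"type":"number"}},"required":["motion"]}

```bash
ls; mkdir -p pics; cat > h.py <<'E'
from workcell import bot,cams
import numpy as np, cv2
from scipy.spatial.transform import Rotation as Ro
def save(n,p): cv2.imwrite(f'pics/{n}.png',cv2.cvtColor(p,cv2.COLOR_RGB2BGR))
def toworld(cam,p,st=None):
    c=cams.calibration(cam); p=np.asarray(p,float)
    if 'R' in c: return (p-np.array(c['t']))@np.array(c['R'])
    T=np.array(c['tool_from_camera']); q=p@T[:3,:3].T+T[:3,3]
    st=st or bot.read_state()
    return q@Ro.from_rotvec(st['tcp_rot']).as_matrix().T+np.array(st['tool_pos'])
def cloud(cam,d,mask,st=None):
    K=np.array(cams.calibration(cam)['mtx']); v,u=np.nonzero(mask&(d>0)); z=d[v,u]
    return toworld(cam,np.c_[(u-K[0,2])/K[0,0]*z,(v-K[1,2])/K[1,1]*z,z],st),u,v
E
python3 - <<'E'
from h import *
np.set_printoptions(precision=4,suppress=True)
s=bot.read_state();print(s)
for c in ['top','side']:
    p,d=cams.read_camera(c);save(c+'0',p);np.savez(c+'0.npz',p=p,d=d)
    for l in ['board','stop_mark','gauge_mark','line_post_a','rail','rail_centre','rail_end','dog_centre','dog_foot','dog_hole','stop_track','driver_blue','file','marker']:
        print(c,l,[(toworld(c,r['xyz']),round(r['conf'],2)) for r in cams.mark_of(c,l)[:3]])
E
```

```text
pics
{'time': 0.0, 'q': array([-1.2309,  0.2648,  1.6054, -0.    ,  1.2737, -0.0369]), 'joint_vel': array([ 0.0001,  0.    , -0.0003,  0.    , -0.0007,  0.0005]), 'joint_torque': array([  0.0015, -51.5106, -36.7307,  -0.0002,   0.0127,  -0.    ]), 'tool_pos': array([ 0.2481, -0.627 ,  0.2299]), 'tcp_rot': array([-1.3629,  0.9286, -0.9256]), 'wrist_force': array([-0.236 ,  0.0297, -0.2148]), 'torque': array([ 0.0098,  0.0021, -0.0542]), 'width': 0.996507559480776}
top board [(array([0.5126, 0.0191, 0.0026]), 0.63), (array([ 0.5244, -0.0882,  0.0389]), 0.52)]
top stop_mark [(array([ 0.5374, -0.1242,  0.0244]), 0.75), (array([ 0.577 , -0.0778,  0.0217]), 0.66), (array([0.4843, 0.0375, 0.0361]), 0.48)]
top gauge_mark [(array([0.5782, 0.1475, 0.0272]), 0.77)]
top line_post_a [(array([ 0.5781, -0.0781,  0.018 ]), 0.55), (array([0.6061, 0.0897, 0.0233]), 0.43), (array([0.5786, 0.1484, 0.0252]), 0.32)]
top rail [(array([0.4879, 0.0322, 0.023 ]), 0.58), (array([0.5566, 0.0126, 0.0204]), 0.46)]
top rail_centre [(array([0.4848, 0.0334, 0.0389]), 0.96), (array([ 0.3543,  0.2872, -0.0012]), 0.29)
[... 1011 characters left out ...]
), 0.51)]
side rail [(array([0.4844, 0.0332, 0.0246]), 0.82)]
side rail_centre [(array([0.4867, 0.0307, 0.0346]), 0.96), (array([0.5276, 0.0145, 0.0252]), 0.72)]
side rail_end []
side dog_centre [(array([0.4491, 0.3471, 0.0456]), 0.93), (array([0.562 , 0.0128, 0.0201]), 0.45)]
side dog_foot [(array([0.4572, 0.3454, 0.0004]), 0.77)]
side dog_hole [(array([0.5255, 0.0137, 0.022 ]), 0.65)]
side stop_track [(array([0.5607, 0.0129, 0.022 ]), 0.8)]
side driver_blue [(array([ 0.3512,  0.2835, -0.0015]), 0.92), (array([0.4852, 0.0355, 0.0213]), 0.2)]
side file [(array([0.7459, 0.1026, 0.0002]), 0.9)]
side marker [(array([ 0.4074, -0.0895,  0.0191]), 0.47), (array([ 0.5265, -0.0906,  0.034 ]), 0.32)]
```

View pics/top0.png

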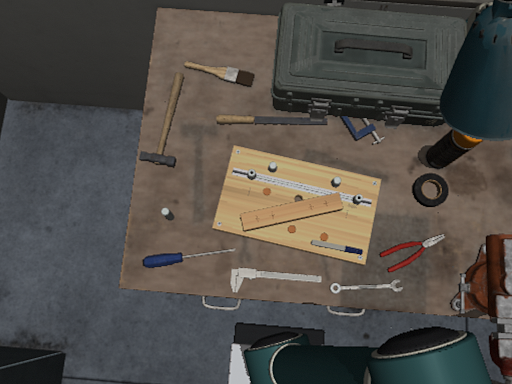

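View pics/side0.png

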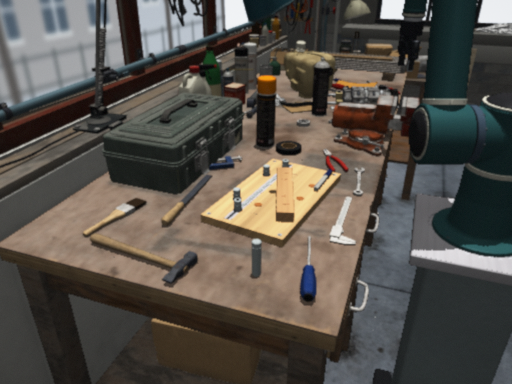

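```bash
python3 - <<'E'
from h import *
np.set_printoptions(precision=4,suppress=True)
for c in ['top','side']:
    f=np.load(c+'0.npz');d=f['d']
    X,u,v=cloud(c,d,np.ones(d.shape,bool))
    reg=(X[:,0]>.36)&(X[:,0]<.72)&(abs(X[:,1])<.26)
    def sel(lo,hi,m=None): 
        k=reg&(X[:,2]>lo)&(X[:,2]<hi); return X[k] if m is None else X[k&m]
    B=sel(.012,.03); print(c,'board n',len(B),'z',np.median(B[:,2]))
    # posts tops ~0.052 ; rail top .050
    T=sel(.043,.062)
    img=np.zeros((400,600),np.uint8); ij=np.c_[(T[:,1]+.3)*1000,(T[:,0]-.35)*1000].astype(int)
    img[ij[:,1].clip(0,399),ij[:,0].clip(0,599)]=255
    img=cv2.dilate(img,np.ones((5,5)))
    n,lab,st,ce=cv2.connectedComponentsWithStats(img)
    pl=lab[ij[:,1].clip(0,399),ij[:,0].clip(0,599)]
    for i in range(1,n):
        P=T[pl==i]
        if len(P)<10: continue
        r=cv2.minAreaRect((P[:,:2]*1000).astype(np.float32))
        print(c,len(P),P.mean(0),np.median(P[:,2]),r)
    r=cv2.minAreaRect((B[:,:2]*1000).astype(np.float32)); print('boardrect',r)
    D=X[(X[:,1]>.3)&(X[:,1]<.4)&(X[:,0]>.41)&(X[:,0]<.5)&(X[:,2]>.075)]
    print('dog',len(D),D.mean(0) if len(D) else 0, cv2.minAreaRect((D[:,:2]*1000).astype(np.float32)) if len(D) else 0)
E
```

```text
top board n 11115 z 0.02297603719309402
top 1761 [0.4871 0.0337 0.0507] 0.05076361340579862 ((487.85577392578125, 33.072509765625), (45.37998962402344, 259.9892578125), 17.08007049560547)
top 52 [ 0.5355 -0.1346  0.0522] 0.05241906784740004 ((535.4369506835938, -134.6077117919922), (18.40723991394043, 17.467517852783203), 3.4798340797424316)
top 51 [ 0.5766 -0.0777  0.0524] 0.05284921591948139 ((576.8048095703125, -77.33536529541016), (18.954395294189453, 17.387781143188477), 38.073944091796875)
top 49 [0.5793 0.1432 0.0525] 0.05256652044097991 ((580.0349731445312, 143.2279815673828), (17.864524841308594, 18.131683349609375), 4.5581183433532715)
top 49 [0.6029 0.0894 0.052 ] 0.052735906145570825 ((604.0676879882812, 89.24958038330078), (21.83545684814453, 16.05409812927246), 5.181248664855957)
boardrect ((541.3621826171875, -1.022491455078125), (517.8507690429688, 358.42938232421875), 89.76863098144531)
dog 57 [0.4549 0.3461 0.086 ] ((455.9637145996094, 345.897705078125), (18.83180046081543, 17.40470314025879), 12.464118003845215)
side board n 5134 z 0.020753076376479863
side 770 [0.
[... 302 characters left out ...]
e 28 [ 0.5732 -0.0731  0.0486] 0.0491875500124668 ((574.3711547851562, -76.21977233886719), (14.808975219726562, 20.84649085998535), 18.931167602539062)
side 40 [0.5761 0.1468 0.0491] 0.04994733782979664 ((576.79150390625, 144.0604248046875), (17.67643928527832, 18.614778518676758), 7.695159435272217)
side 38 [0.5997 0.0946 0.0481] 0.04931698083910012 ((600.5988159179688, 92.90755462646484), (18.93475914001465, 17.452720642089844), 40.78402328491211)
boardrect ((540.0641479492188, -2.1000518798828125), (359.7037353515625, 496.5343933105469), 0.02419341914355755)
dog 78 [0.4519 0.3516 0.0826] ((452.8598937988281, 349.2256164550781), (18.36412239074707, 20.219139099121094), 20.214191436767578)
```

The top view shows all four posts, at pixels (252,173), (272,167), (337,182) and (358,199). The askew rail runs from (240,220) to (342,203), the dog is at (166,213) and the marker at about (337,247). The numbers from depth agree with the sizes I was given.

```bash
python3 - <<'E'
from h import *
np.set_printoptions(precision=4,suppress=True)
s=bot.read_state();R=Ro.from_rotvec(s['tcp_rot']).as_matrix();print(R)
f=np.load('top0.npz');X,u,v=cloud('top',f['d'],f['d']>0)
a=np.array([.248,-.627]);b=np.array([.488,.033])
for t in np.linspace(0,1,13):
    c=a+(b-a)*t; k=np.hypot(X[:,0]-c[0],X[:,1]-c[1])<.09
    print(c,k.sum(),X[k,2].max() if k.any() else None)
m=(X[:,0]>.37)&(X[:,0]<.45)&(X[:,1]<.03)&(X[:,1]>-.18)&(X[:,2]>.031)&(X[:,2]<.045)
print(cv2.minAreaRect((X[m,:2]*1000).astype(np.float32)))
# desired tool: y down, x along rail x
for sg in (1,-1):
    th=np.radians(17.08); x=sg*np.array([np.cos(th),np.sin(th),0]);y=np.array([0,0,-1.]);z=np.cross(x,y)
    Rd=np.c_[x,y,z]; print(sg,(Ro.from_matrix(Rd)*Ro.from_matrix(R).inv()).as_rotvec()/(np.pi/4))
E
```

```text
[[ 0.368   0.      0.9298]
 [-0.9298 -0.      0.368 ]
 [ 0.     -1.      0.    ]]
[ 0.248 -0.627] 555 -0.8319421842289815
[ 0.268 -0.572] 604 -0.8319605147234367
[ 0.288 -0.517] 1867 0.17401636961159853
[ 0.308 -0.462] 4100 0.17412550796674975
[ 0.328 -0.407] 5266 0.17412550796674975
[ 0.348 -0.352] 4466 0.17244952516386278
[ 0.368 -0.297] 3879 0.019563728157332722
[ 0.388 -0.242] 3794 0.028894830783172523
[ 0.408 -0.187] 3793 0.04407947576930597
[ 0.428 -0.132] 3795 0.05490251613720959
[ 0.448 -0.077] 3921 0.059237189432408334
[ 0.468 -0.022] 3844 0.059237189432408334
[0.488 0.033] 3773 0.057944634727242476
((415.01513671875, -78.63615417480469), (53.91862869262695, 140.9398651123047), 6.747599124908447)
1 [-0.      0.      1.8998]
-1 [ 0.      0.     -2.1002]
```

Emit:
{"op": "play_rows", "data": {"motion": [[[0,0,0.15],[0,0,0]],[[0.3,0.825,0.15],[0,0,0.95]],[[0.3,0.825,0.15],[0,0,0.95]],[[0.3,0.825,0.15],[0,0,0.95]],[[0.3,0.825,0.15],[0,0,0.95]],[[0.3,0.825,0.15],[0,0,0.95]],[[0.3,0.825,0.15],[0,0,0.95]],[[0.3,0.825,0.15],[0,0,0.95]]], "gripper": 0}}

```text
time: 2.5
tool_pos: [0.3691, -0.2955, 0.2917]
tcp_rot: [-1.543, 0.347, -0.349]
wrist_force: [0.5, -0.2, -0.3]
width: 0.997
```

Emit:
{"op": "play_rows", "data": {"motion": [[[0.3,0.825,0],[0,0,0.95]],[[0.3,0.825,0],[0,0,0.95]],[[0.3,0.825,-0.1],[0,0,0.95]],[[0.3,0.825,-0.25],[0,0,0.95]],[[0.3,0.825,-0.25],[0,0,0.95]],[[0.3,0.825,-0.25],[0,0,0.95]],[[0.3,0.825,-0.25],[0,0,0.95]],[[0.3,0.825,-0.25],[0,0,0.95]],[[0.3,0.825,-0.25],[0,0,0.95]]]}}

```text
time: 3.62
tool_pos: [0.4891, 0.0309, 0.1924]
tcp_rot: [-1.559, -0.234, 0.231]
wrist_force: [0.9, 0.1, 0.6]
width: 1.002
```

```bash
python3 - <<'E'
from h import *
np.set_printoptions(precision=4,suppress=True)
s=bot.read_state();R=Ro.from_rotvec(s['tcp_rot']).as_matrix();print(s['tool_pos'],R,s['q'],s['wrist_force'],s['time'])
p,d=cams.read_camera('wrist');save('w1',p);np.savez('w1.npz',p=p,d=d)
X,u,v=cloud('wrist',d,d>0,s)
k=(X[:,2]>.043)&(X[:,2]<.062)&(X[:,0]>.38)
T=X[k]; img=np.zeros((400,600),np.uint8); ij=np.c_[(T[:,1]+.3)*1000,(T[:,0]-.35)*1000].astype(int).clip(0,399)
img[ij[:,1],ij[:,0]]=255; img=cv2.dilate(img,np.ones((3,3)))
n,lab,st,ce=cv2.connectedComponentsWithStats(img); pl=lab[ij[:,1],ij[:,0]]
for i in range(1,n):
    P=T[pl==i]
    if len(P)>30: print(len(P),np.median(P[:,2]),cv2.minAreaRect((P[:,:2]*1000).astype(np.float32)))
E
```

```text
[0.4891 0.0309 0.1924] [[ 0.9564  0.0019 -0.292 ]
 [ 0.292  -0.0005  0.9564]
 [ 0.0017 -1.     -0.001 ]] [ 0.0125 -0.0621  2.0347 -0.0005  1.167  -0.2836] [0.9203 0.105  0.5508] 3.625
12234 0.05057377468752712 ((486.43499755859375, 35.196327209472656), (44.136009216308594, 258.4495849609375), 17.232410430908203)
268 0.052263450493436225 ((535.0713500976562, -132.36325073242188), (18.228900909423828, 19.10457420349121), 88.60307312011719)
290 0.05228015500019462 ((576.0029907226562, -75.36500549316406), (19.31511116027832, 18.50257682800293), 41.28097915649414)
483 0.052226468454973085 ((578.3267211914062, 144.61526489257812), (19.50246238708496, 19.24808692932129), 5.7656989097595215)
412 0.05216104439556034 ((602.4652099609375, 91.76123809814453), (19.373802185058594, 19.261917114257812), 12.505470275878906)
1064 0.052351502051365836 ((755.5559692382812, 2.193584442138672), (84.11341094970703, 18.60016441345215), 71.38035583496094)
38 0.04974471759399439 ((765.0819702148438, -147.97857666015625), (2.796015739440918, 19.328195571899414), 3.2718358039855957)
```

View pics/w1.png

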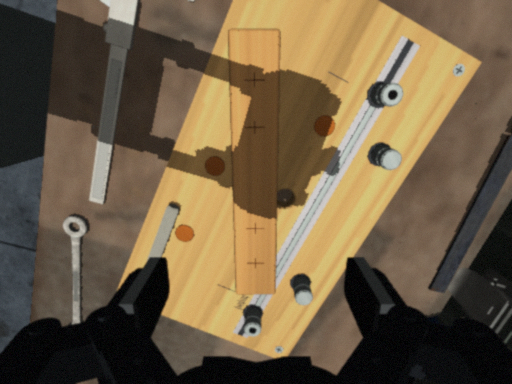

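Emit:
{"op": "play_rows", "data": {"motion": [[[-0.01,0.022,-0.14],[0,0,0]],[[-0.01,0.022,-0.26],[0,0,0]],[[-0.01,0.022,-0.34],[0,0,0]],[[-0.01,0.022,-0.38],[0,0,0]],[[-0.01,0.022,-0.4],[0,0,0]],[[-0.01,0.022,-0.41],[0,0,0]],[[-0.01,0.022,-0.412],[0,0,0]],[[-0.01,0.022,-0.412],[0,0,0]]]}}

```text
time: 4.68
tool_pos: [0.4852, 0.0412, 0.0274]
tcp_rot: [-1.558, -0.235, 0.233]
wrist_force: [-0.6, -0.0, 0.4]
width: 1.004
```

```bash
cat > st.py <<'E'
from h import *
np.set_printoptions(precision=4,suppress=True)
s=bot.read_state();R=Ro.from_rotvec(s['tcp_rot']).as_matrix()
th=np.arctan2(R[1,0],R[0,0]);print('t',s['time'],'pos',s['tool_pos'],'yaw',th,'F',s['wrist_force'],'M',s['torque'],'w',s['width'])
psi=-.157;ex=np.array([np.cos(psi),np.sin(psi)]);ey=np.array([-ex[1],ex[0]])
f=s['wrist_force'][:2]; rx=R[:2,0]; ry=np.array([-rx[1],rx[0]])
print('board F',f@ex,f@ey,'rail-frame F',f@rx,f@ry)
E
python3 st.py
```

```text
t 4.675 pos [0.4852 0.0412 0.0274] yaw 0.29837543952639217 F [-0.5773 -0.0148  0.4248] M [ 0.0589 -0.0155 -0.0303] w 1.003776478943858
board F -0.5678743993843599 -0.10489810257735352 rail-frame F -0.5561391280589378 0.15554212673717369
```

Emit:
{"op": "play_rows", "data": {"motion": [[[0,0,0],[0,0,0]],[[0,0,0],[0,0,0]],[[0,0,0],[0,0,0]],[[0,0,0],[0,0,0]],[[0,0,0],[0,0,0]],[[0,0,0],[0,0,0]],[[0,0,0],[0,0,0]],[[0,0,0],[0,0,0]]], "gripper": 1, "squeeze": 40}}

```text
time: 5.68
tool_pos: [0.4845, 0.0412, 0.0269]
tcp_rot: [-1.558, -0.234, 0.234]
wrist_force: [-2.0, 0.1, 6.8]
width: 0.5
```

```bash
python3 st.py; python3 - <<'E'
from h import *
p,d=cams.read_camera('wrist');save('w2',p)
p,d=cams.read_camera('top');save('t2',p)
X,u,v=cloud('top',d,d>0); k=(X[:,2]>.043)&(X[:,2]<.06)&(X[:,0]>.4)&(X[:,0]<.56)&(abs(X[:,1])<.2);print(k.sum())
E
```

```text
t 5.675 pos [0.4845 0.0412 0.0269] yaw 0.29829868874211907 F [-2.0476  0.1437  6.8197] M [-0.0222  0.3824  0.0261] w 0.49954600450017816
board F -2.044889782506399 -0.17822372461098818 rail-frame F -1.9149466968103013 0.7391325647625815
857
```

View pics/w2.png

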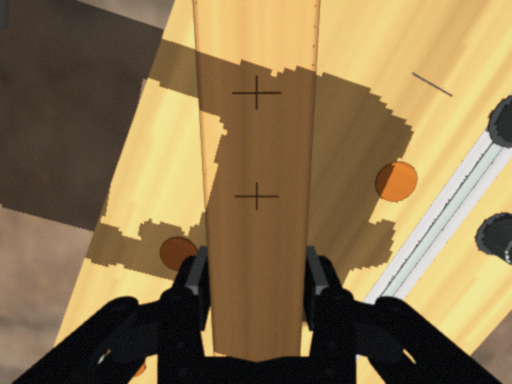

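View pics/t2.png

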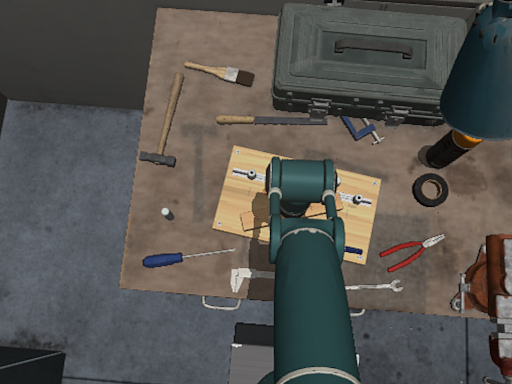

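Emit:
{"op": "play_rows", "data": {"motion": [[[0.003,-0.015,0.0015],[0,0,0]],[[0.006,-0.03,0.0015],[0,0,0]],[[0.0095,-0.045,0.0015],[0,0,0]],[[0.0125,-0.06,0.0015],[0,0,0]],[[0.0145,-0.068,0.0015],[0,0,0]],[[0.0155,-0.075,0.0015],[0,0,0]],[[0.0155,-0.075,0.0015],[0,0,0]]]}}

```text
time: 6.65
tool_pos: [0.4905, 0.0106, 0.0269]
tcp_rot: [-1.559, -0.234, 0.234]
wrist_force: [0.2, -1.6, -1.2]
width: 0.508
```

```bash
python3 st.py
```

```text
t 6.65 pos [0.4905 0.0106 0.0269] yaw 0.29833611584665154 F [ 0.2465 -1.5703 -1.1772] M [-0.136  -0.0408 -0.0578] w 0.5078021879909396
board F 0.48900983908644874 -1.5124755209914609 rail-frame F -0.22594636081865327 -1.5734232477455625
```

Emit:
{"op": "play_rows", "data": {"motion": [[[0.0007,-0.0024,0],[0,0,0]],[[0.0014,-0.0048,0],[0,0,0]],[[0.0014,-0.0048,0],[0,0,0]]]}}

```text
time: 7.02
tool_pos: [0.4909, 0.0092, 0.0269]
tcp_rot: [-1.558, -0.234, 0.235]
wrist_force: [-0.1, 0.9, -2.6]
width: 0.509
```

```bash
python3 st.py
```

```text
t 7.025 pos [0.4909 0.0092 0.0269] yaw 0.2985243193202514 F [-0.1158  0.8933 -2.5503] M [0.0287 0.0159 0.0434] w 0.508922327864838
board F -0.25406998214592674 0.8641913397924942 rail-frame F 0.15202388002615305 0.8878438974910807
```

Emit:
{"op": "play_rows", "data": {"motion": [[[0.0007,-0.0024,0],[0,0,0]],[[0.0007,-0.0024,0],[0,0,0]]]}}

```text
time: 7.28
tool_pos: [0.4912, 0.0082, 0.0269]
tcp_rot: [-1.558, -0.234, 0.234]
wrist_force: [0.1, -0.1, -2.8]
width: 0.505
```

```bash
python3 st.py
```

```text
t 7.275 pos [0.4912 0.0082 0.0269] yaw 0.29830714082321713 F [ 0.1289 -0.0503 -2.7672] M [-0.0881  0.0113 -0.0238] w 0.5051033740011195
board F 0.13516796190331523 -0.02950538363037353 rail-frame F 0.10842321217413291 -0.0859380619194848
```

Emit:
{"op": "play_rows", "data": {"motion": [[[0.0007,-0.0024,0],[0,0,0]],[[0.0007,-0.0024,0],[0,0,0]],[[0.0007,-0.0024,0],[0,0,0]]]}}

```text
time: 7.65
tool_pos: [0.4916, 0.0073, 0.027]
tcp_rot: [-1.558, -0.234, 0.234]
wrist_force: [-0.8, 0.8, -4.3]
width: 0.504
```

Emit:
{"op": "play_rows", "data": {"motion": [[[0.0007,-0.0024,0],[0,0,0]],[[0.0007,-0.0024,0],[0,0,0]],[[0.0007,-0.0024,0],[0,0,0]]]}}

```text
time: 8.02
tool_pos: [0.492, 0.0064, 0.0271]
tcp_rot: [-1.558, -0.234, 0.234]
wrist_force: [0.2, -0.2, -4.9]
width: 0.506
```

```bash
python3 st.py
```

```text
t 8.025 pos [0.492  0.0064 0.0271] yaw 0.2982280526480193 F [ 0.2441 -0.2096 -4.9064] M [-0.0083 -0.0272 -0.0099] w 0.5057773910250695
board F 0.2738847340907072 -0.16884134693981565 rail-frame F 0.17175853318945825 -0.2720647978691576
```

Emit:
{"op": "play_rows", "data": {"motion": [[[0.0007,-0.0024,-0.0015],[0,0,0]],[[0.0007,-0.0024,-0.0015],[0,0,0]],[[0.0007,-0.0024,-0.0015],[0,0,0]]]}}

```text
time: 8.4
tool_pos: [0.492, 0.0062, 0.0269]
tcp_rot: [-1.557, -0.234, 0.234]
wrist_force: [-2.2, 4.2, 1.4]
width: 0.508
```

Emit:
{"op": "play_rows", "data": {"motion": [[[0.0007,-0.0024,0],[0,0,0]],[[0.0007,-0.0024,0],[0,0,0]],[[0.0007,-0.0024,0],[0,0,0]]]}}

```text
time: 8.78
tool_pos: [0.4921, 0.0061, 0.0269]
tcp_rot: [-1.555, -0.233, 0.234]
wrist_force: [-3.2, 8.5, 2.1]
width: 0.504
```

```bash
python3 st.py
```

```text
t 8.775 pos [0.4921 0.0061 0.0269] yaw 0.29762318188930964 F [-3.2285  8.5331  2.1318] M [1.1757 0.4918 0.0469] w 0.504155005595268
board F -4.522985532248002 7.923390153911256 rail-frame F -0.5842211226379944 9.104734585981479
```

```bash
cat > sw.py <<'E'
import sys,numpy as np
th0,dth,n,L=float(sys.argv[1]),float(sys.argv[2]),int(sys.argv[3]),.1458
ex_along=float(sys.argv[4]) if len(sys.argv)>4 else 0  # extra press mm
ry=lambda t:np.array([-np.sin(t),np.cos(t)])
for i in range(1,n+1):
    t=th0+dth*i/n; d=L*(ry(t)-ry(th0))-ex_along/1000*i/n*ry(t)
    print(f'[[{d[0]/.4:.4f}, {d[1]/.4:.4f}, 0], [0, 0, {(t-th0)/(np.pi/4):.4f}]]',end=', ')
print('end yaw',th0+dth)
E
python3 sw.py .2983 -.1 6
```

```text
[[0.0058, 0.0017, 0], [0, 0, -0.0212]], [[0.0117, 0.0034, 0], [0, 0, -0.0424]], [[0.0175, 0.0049, 0], [0, 0, -0.0637]], [[0.0234, 0.0064, 0], [0, 0, -0.0849]], [[0.0294, 0.0077, 0], [0, 0, -0.1061]], [[0.0353, 0.0090, 0], [0, 0, -0.1273]], end yaw 0.1983
```

Emit:
{"op": "play_rows", "data": {"motion": [[[0,0,0],[0,0,0]],[[0,0,0],[0,0,0]]]}}

```text
time: 9.02
tool_pos: [0.4921, 0.0061, 0.0269]
tcp_rot: [-1.555, -0.233, 0.234]
wrist_force: [-2.7, 9.2, 3.2]
width: 0.505
```

```bash
python3 st.py
```

```text
t 9.025 pos [0.4921 0.0061 0.0269] yaw 0.2976562027047314 F [-2.6953  9.2477  3.1834] M [1.2646 0.4712 0.0836] w 0.5048554633098737
board F -4.108061574156813 8.712571804450477 rail-frame F 0.13542405583311376 9.631548889291135
```

Emit:
{"op": "play_rows", "data": {"motion": [[[0.0058,0.0017,0],[0,0,-0.021]],[[0.0117,0.0034,0],[0,0,-0.042]],[[0.0175,0.0049,0],[0,0,-0.0635]],[[0.0234,0.0064,0],[0,0,-0.085]],[[0.0294,0.0077,0],[0,0,-0.106]],[[0.0353,0.009,0],[0,0,-0.127]],[[0.0353,0.009,0],[0,0,-0.127]]]}}

```text
time: 9.9
tool_pos: [0.5058, 0.0096, 0.0269]
tcp_rot: [-1.563, -0.153, 0.156]
wrist_force: [-5.0, 6.2, 4.1]
width: 0.507
```

```bash
python3 st.py; python3 sw.py .1983 -.1 6
```

```text
t 9.9 pos [0.5058 0.0096 0.0269] yaw 0.19684095252753414 F [-4.9527  6.189   4.0557] M [ 1.0171  0.6423 -0.2975] w 0.5066532905794582
board F -5.8594390004872166 5.338511717997994 rail-frame F -3.6466229130450167 7.038091331469389
[[0.0060, 0.0011, 0], [0, 0, -0.0212]], [[0.0119, 0.0022, 0], [0, 0, -0.0424]], [[0.0180, 0.0031, 0], [0, 0, -0.0637]], [[0.0240, 0.0040, 0], [0, 0, -0.0849]], [[0.0300, 0.0047, 0], [0, 0, -0.1061]], [[0.0360, 0.0054, 0], [0, 0, -0.1273]], end yaw 0.0983
```

Emit:
{"op": "play_rows", "data": {"motion": [[[0.006,0.001,0],[0,0,-0.021]],[[0.012,0.0018,0],[0,0,-0.0425]],[[0.018,0.0025,0],[0,0,-0.0635]],[[0.024,0.0032,0],[0,0,-0.085]],[[0.0302,0.0038,0],[0,0,-0.106]],[[0.0362,0.0044,0],[0,0,-0.127]],[[0.0362,0.0044,0],[0,0,-0.127]]]}}

```text
time: 10.78
tool_pos: [0.5196, 0.0117, 0.0269]
tcp_rot: [-1.566, -0.073, 0.078]
wrist_force: [-7.6, 8.1, 6.5]
width: 0.504
```

```bash
python3 st.py; python3 sw.py .0983 -.1 6
```

```text
t 10.775 pos [0.5196 0.0117 0.0269] yaw 0.09628819140063223 F [-7.5991  8.0646  6.4929] M [ 1.1902  0.9499 -0.4583] w 0.5039727434328999
board F -8.766552380044905 6.777273052427859 rail-frame F -6.788501911063991 8.757788335923685
[[0.0061, 0.0005, 0], [0, 0, -0.0212]], [[0.0121, 0.0010, 0], [0, 0, -0.0424]], [[0.0182, 0.0013, 0], [0, 0, -0.0637]], [[0.0242, 0.0016, 0], [0, 0, -0.0849]], [[0.0303, 0.0017, 0], [0, 0, -0.1061]], [[0.0364, 0.0018, 0], [0, 0, -0.1273]], end yaw -0.001700000000000007
```

Emit:
{"op": "play_rows", "data": {"motion": [[[0.006,0.0005,0.001],[0,0,-0.021]],[[0.012,0.001,0.001],[0,0,-0.0425]],[[0.018,0.0013,0.001],[0,0,-0.0635]],[[0.024,0.0016,0.001],[0,0,-0.085]],[[0.0302,0.0017,0.001],[0,0,-0.106]],[[0.0362,0.0018,0.001],[0,0,-0.127]],[[0.0362,0.0018,0.001],[0,0,-0.127]]]}}

```text
time: 11.65
tool_pos: [0.5336, 0.0125, 0.027]
tcp_rot: [-1.567, 0.007, 0.0]
wrist_force: [-6.6, 7.4, 4.8]
width: 0.508
```

```bash
python3 st.py; python3 sw.py -.0017 -.06 4
```

```text
t 11.65 pos [0.5336 0.0125 0.027 ] yaw -0.00408096764667922 F [-6.5632  7.4164  4.8495] M [ 1.1278  0.9785 -0.7708] w 0.5080624637984061
board F -7.642056586799718 6.298950481308478 rail-frame F -6.593335225652109 7.389441016309646
[[0.0055, -0.0001, 0], [0, 0, -0.0191]], [[0.0109, -0.0002, 0], [0, 0, -0.0382]], [[0.0164, -0.0004, 0], [0, 0, -0.0573]], [[0.0219, -0.0007, 0], [0, 0, -0.0764]], end yaw -0.0617
```

Emit:
{"op": "play_rows", "data": {"motion": [[[0.0055,-0.0002,0],[0,0,-0.019]],[[0.011,-0.0005,0],[0,0,-0.038]],[[0.0165,-0.0008,0],[0,0,-0.0575]],[[0.022,-0.0012,0],[0,0,-0.0765]],[[0.022,-0.0012,0],[0,0,-0.0765]],[[0.022,-0.0012,0],[0,0,-0.0765]]]}}

```text
time: 12.4
tool_pos: [0.5421, 0.0124, 0.027]
tcp_rot: [-1.566, 0.055, -0.047]
wrist_force: [-8.2, 8.9, 5.9]
width: 0.508
```

```bash
python3 st.py; python3 sw.py -.0617 -.05 5; python3 - <<'E'
from h import *
p,d=cams.read_camera('wrist');save('w3',p)
p,d=cams.read_camera('side');save('s3',p)
E
```

```text
t 12.4 pos [0.5421 0.0124 0.027 ] yaw -0.06448688683196188 F [-8.2495  8.9218  5.9087] M [ 1.3789  1.1616 -0.7682] w 0.5076656054930013
board F -9.543052138949308 7.522195959456449 rail-frame F -8.8072130124012 8.371512745587966
[[0.0036, -0.0002, 0], [0, 0, -0.0127]], [[0.0073, -0.0005, 0], [0, 0, -0.0255]], [[0.0109, -0.0008, 0], [0, 0, -0.0382]], [[0.0145, -0.0012, 0], [0, 0, -0.0509]], [[0.0182, -0.0016, 0], [0, 0, -0.0637]], end yaw -0.1117
```

View pics/w3.png

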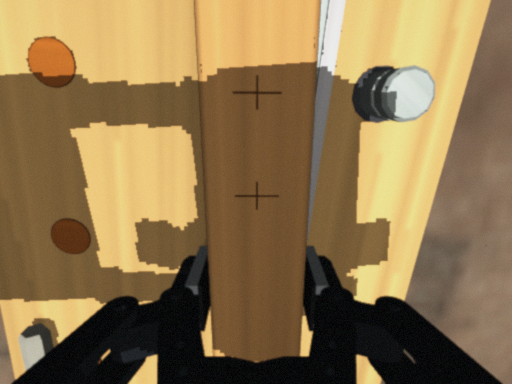

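View pics/s3.png

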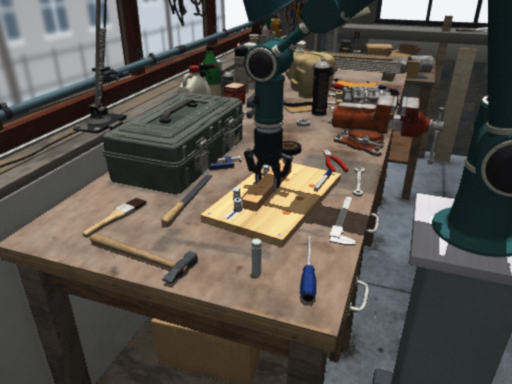

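Emit:
{"op": "play_rows", "data": {"motion": [[[0.0036,-0.0002,0.0005],[0,0,-0.0127]],[[0.0073,-0.0005,0.0005],[0,0,-0.0255]],[[0.011,-0.0008,0.0005],[0,0,-0.038]],[[0.0145,-0.0012,0.0005],[0,0,-0.051]],[[0.0182,-0.0016,0.0005],[0,0,-0.0637]],[[0.0182,-0.0016,0.0005],[0,0,-0.0637]]]}}

```text
time: 13.25
tool_pos: [0.5493, 0.0118, 0.027]
tcp_rot: [-1.565, 0.094, -0.086]
wrist_force: [-7.3, 9.2, 4.6]
width: 0.51
```

```bash
python3 st.py; python3 sw.py -.1117 -.03 4
```

```text
t 13.25 pos [0.5493 0.0118 0.027 ] yaw -0.11442200622360849 F [-7.2737  9.1909  4.5535] M [ 1.4127  1.0444 -0.7255] w 0.5097628501294214
board F -8.621237678367201 7.940561021493651 rail-frame F -8.27531097392548 8.300205967043459
[[0.0027, -0.0003, 0], [0, 0, -0.0095]], [[0.0054, -0.0007, 0], [0, 0, -0.0191]], [[0.0081, -0.0010, 0], [0, 0, -0.0286]], [[0.0108, -0.0014, 0], [0, 0, -0.0382]], end yaw -0.1417
```

Emit:
{"op": "play_rows", "data": {"motion": [[[0.0027,-0.0003,0],[0,0,-0.0095]],[[0.0054,-0.0007,0],[0,0,-0.019]],[[0.0081,-0.001,0],[0,0,-0.0285]],[[0.0108,-0.0014,0],[0,0,-0.038]],[[0.0108,-0.0014,0],[0,0,-0.038]]]}}

```text
time: 13.88
tool_pos: [0.5538, 0.0113, 0.027]
tcp_rot: [-1.564, 0.117, -0.109]
wrist_force: [-6.9, 10.4, 4.4]
width: 0.505
```

```bash
python3 st.py; python3 sw.py -.1417 -.0155 2
```

```text
t 13.875 pos [0.5538 0.0113 0.027 ] yaw -0.14413308698024332 F [-6.8953 10.3517  4.4277] M [ 1.4201  0.9872 -0.6984] w 0.5046462185901298
board F -8.429048807152569 9.14621514179147 rail-frame F -8.310553953191304 9.253780817611727
[[0.0028, -0.0004, 0], [0, 0, -0.0099]], [[0.0056, -0.0008, 0], [0, 0, -0.0197]], end yaw -0.1572
```

Emit:
{"op": "play_rows", "data": {"motion": [[[0.0025,-0.0003,0],[0,0,-0.008]],[[0.005,-0.0006,0],[0,0,-0.0165]],[[0.005,-0.0006,0],[0,0,-0.0165]],[[0.005,-0.0006,0],[0,0,-0.0165]]]}}

```text
time: 14.38
tool_pos: [0.5559, 0.011, 0.027]
tcp_rot: [-1.564, 0.127, -0.119]
wrist_force: [-5.8, 9.9, 3.6]
width: 0.506
```

```bash
python3 st.py
```

```text
t 14.375 pos [0.5559 0.011  0.027 ] yaw -0.15700667767997126 F [-5.83    9.8802  3.5865] M [ 1.4122  0.9417 -0.7422] w 0.5061178940574047
board F -7.303166045560121 8.84708584369085 rail-frame F -7.303131983303139 8.846924246514037
```

Emit:
{"op": "play_rows", "data": {"motion": [[[0.002,-0.0003,0],[0,0,0]],[[0.004,-0.0006,0],[0,0,0]],[[0.004,-0.0006,0],[0,0,0]]]}}

```text
time: 14.75
tool_pos: [0.5564, 0.0109, 0.027]
tcp_rot: [-1.563, 0.129, -0.118]
wrist_force: [-9.4, 9.8, 7.0]
width: 0.503
```

```bash
python3 st.py; python3 - <<'E'
from h import *
s=bot.read_state()
p,d=cams.read_camera('wrist');save('w4',p);np.savez('w4.npz',d=d,p=p)
E
```

```text
t 14.75 pos [0.5564 0.0109 0.027 ] yaw -0.15708223848800976 F [-9.3543  9.7796  7.0016] M [ 1.512   1.4263 -0.7251] w 0.5030442245380368
board F -10.768351256316443 8.196679171797816 rail-frame F -10.768741360970717 8.195577476819713
```

View pics/w4.png

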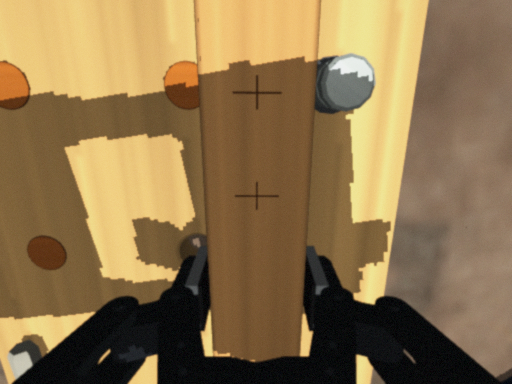

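Emit:
{"op": "play_rows", "data": {"motion": [[[0.0015,-0.0002,0],[0,0,0]],[[0.0015,-0.0002,0],[0,0,0]],[[0.0015,-0.0002,0],[0,0,0]]]}}

```text
time: 15.18
tool_pos: [0.557, 0.0108, 0.027]
tcp_rot: [-1.563, 0.129, -0.118]
wrist_force: [-9.4, 9.4, 7.0]
width: 0.508
```

```bash
python3 st.py
```

```text
t 15.175 pos [0.557  0.0108 0.027 ] yaw -0.15711682895178605 F [-9.3958  9.4091  7.0469] M [ 1.4834  1.4215 -0.7652] w 0.5075158726324952
board F -10.751369838056828 7.824326848199095 rail-frame F -10.751999827535068 7.822864060045221
```

Emit:
{"op": "play_rows", "data": {"motion": [[[0.001,-0.0002,0.001],[0,0,0]],[[0.002,-0.0003,0.001],[0,0,0]],[[0.002,-0.0003,0.001],[0,0,0]]]}}

```text
time: 15.55
tool_pos: [0.5576, 0.0107, 0.027]
tcp_rot: [-1.563, 0.129, -0.118]
wrist_force: [-9.3, 9.9, 5.8]
width: 0.508
```

```bash
python3 st.py
```

```text
t 15.55 pos [0.5576 0.0107 0.027 ] yaw -0.15710098452118196 F [-9.2951  9.9105  5.8104] M [ 1.4675  1.3675 -0.7378] w 0.5077631298675656
board F -10.730335091638592 8.335298565596576 rail-frame F -10.730863263445158 8.3339714425897
```

Emit:
{"op": "play_rows", "data": {"motion": [[[0.001,-0.0002,0],[0,0,0]],[[0.002,-0.0003,0],[0,0,0]],[[0.002,-0.0003,0],[0,0,0]]]}}

```text
time: 15.92
tool_pos: [0.5577, 0.0107, 0.027]
tcp_rot: [-1.563, 0.13, -0.116]
wrist_force: [-11.4, 10.5, 7.6]
width: 0.506
```

```bash
python3 st.py
```

```text
t 15.925 pos [0.5577 0.0107 0.027 ] yaw -0.15714534135164585 F [-11.4312  10.4676   7.5763] M [ 1.5017  1.6733 -0.7459] w 0.5058499969119078
board F -12.927305970411963 8.551554521718195 rail-frame F -12.927998493079652 8.549311687569347
```

Emit:
{"op": "play_rows", "data": {"motion": [[[0.001,-0.0002,0],[0,0,0]],[[0.0015,-0.0003,0],[0,0,0]],[[0.0015,-0.0003,0],[0,0,0]]]}}

```text
time: 16.3
tool_pos: [0.5577, 0.0107, 0.0271]
tcp_rot: [-1.563, 0.131, -0.115]
wrist_force: [-13.3, 10.8, 9.8]
width: 0.506
```

```bash
python3 st.py
```

```text
t 16.3 pos [0.5577 0.0107 0.0271] yaw -0.15711572837786364 F [-13.2986  10.7937   9.8036] M [ 1.6064  1.8839 -0.7522] w 0.5061401844901386
board F -14.822688536053555 8.58161871343655 rail-frame F -14.822879488563414 8.579439005813551
```

Emit:
{"op": "play_rows", "data": {"motion": [[[-0.001,0.001,0.001],[0,0,0]],[[-0.001,0.001,0.001],[0,0,0]],[[-0.001,0.001,0.001],[0,0,0]],[[-0.001,0.001,0.001],[0,0,0]],[[-0.001,0.001,0.001],[0,0,0]],[[-0.001,0.001,0.001],[0,0,0]]], "gripper": 0}}

```text
time: 17.05
tool_pos: [0.562, 0.0082, 0.0278]
tcp_rot: [-1.567, 0.121, -0.121]
wrist_force: [-0.1, -0.3, 0.6]
width: 0.996
```

```bash
python3 st.py
```

```text
t 17.05 pos [0.562  0.0082 0.0278] yaw -0.15399176105568424 F [-0.0968 -0.3127  0.6373] M [-0.0157  0.032   0.019 ] w 0.9964571066905639
board F -0.04672227425199616 -0.32401948915139456 rail-frame F -0.04769678932408782 -0.3238774708315808
```

Gripper is open. I'll rise 170 mm and check the rail.

Emit:
{"op": "play_rows", "data": {"motion": [[[-0.005,0,0.05],[0,0,0]],[[-0.005,0,0.15],[0,0,0]],[[-0.01,0,0.28],[0,0,0]],[[-0.01,0,0.4],[0,0,0]],[[-0.01,0,0.42],[0,0,0]],[[-0.01,0,0.42],[0,0,0]],[[-0.01,0,0.42],[0,0,0]]]}}

```text
time: 17.92
tool_pos: [0.5566, 0.0084, 0.1942]
tcp_rot: [-1.568, 0.123, -0.118]
wrist_force: [-0.3, -0.3, 0.7]
width: 1.001
```

```bash
cat > chk.py <<'E'
from h import *
import sys
np.set_printoptions(precision=4,suppress=True)
s=bot.read_state(); p,d=cams.read_camera('wrist');save(sys.argv[1],p)
print(s['tool_pos'])
X,u,v=cloud('wrist',d,d>0,s)
k=(X[:,2]>.043)&(X[:,2]<.065)&(X[:,0]>.4)&(X[:,0]<.68)
T=X[k]; ij=np.c_[(T[:,1]+.3)*1000,(T[:,0]-.35)*1000].astype(int).clip(0,399)
# hull posts/rail separated by known posts guess
psi=-.157;ex=np.array([np.cos(psi),np.sin(psi)]);ey=np.array([-ex[1],ex[0]])
E0=np.array([.5353,-.134]); 
rel=T[:,:2]-E0; bx=rel@ex;by=rel@ey
def rect(m): return cv2.minAreaRect(((np.c_[bx,by][m])*1000).astype(np.float32)), m.sum(), np.median(T[m,2])
g=by>.2708
for n,m in dict(rail=(abs(bx)<.0185)&(by>.014)&(by<.266),end=(abs(bx)<.016)&(by<.0075)&(by>-.016),a=(bx>.0235)&(abs(by-.063)<.016),b=(bx>.0235)&(abs(by-.233)<.016),gauge=(abs(bx)<.016)&(by>.274)&(by<.3)).items(): print(n,rect(m))
# rail side edges by y-slices
for c in np.arange(.02,.26,.03):
    m=(abs(by-c)<.006)&(bx<.0235)&(bx>-.04); q=bx[m]; print(round(c,3),m.sum(), (np.percentile(q,1)*1000).round(1) if m.any() else 0,(np.percentile(q,99)*1000).round(1) if m.any() else 0)
pl=d
E
python3 chk.py w5
```

```text
[0.5566 0.0084 0.1942]
rail (((-0.0035400390625, 140.05628967285156), (251.86712646484375, 36.98986053466797), 89.99925231933594), np.int64(9736), np.float64(0.05068847339798577))
end (((0.022180557250976562, -0.2296905517578125), (15.075464248657227, 19.326017379760742), 88.84498596191406), np.int64(206), np.float64(0.0526730868174982))
a (((32.51140594482422, 63.642120361328125), (19.26385498046875, 17.911039352416992), 89.66385650634766), np.int64(285), np.float64(0.052315870542846005))
b (((32.50859451293945, 233.09576416015625), (17.803678512573242, 19.020618438720703), 1.6607577800750732), np.int64(409), np.float64(0.05238992864664094))
gauge (((-0.5688285827636719, 282.84356689453125), (17.637714385986328, 19.044179916381836), 89.33484649658203), np.int64(481), np.float64(0.05246986525861025))
0.02 369 -21.5 21.5
0.05 408 -22.1 20.7
0.08 427 -21.6 20.9
0.11 485 -22.2 21.2
0.14 522 -21.6 21.3
0.17 569 -22.1 20.8
0.2 618 -21.6 20.6
0.23 746 -21.8 22.8
0.26 804 -22.2 20.6
```

View pics/w5.png

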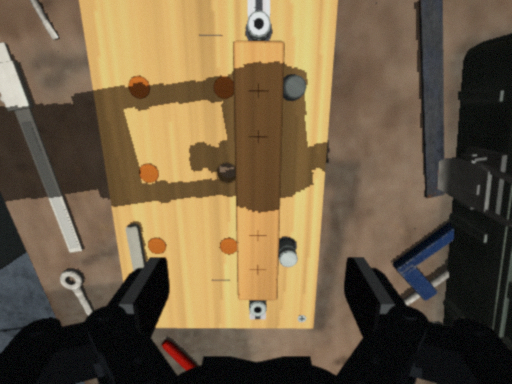

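```bash
python3 - <<'E'
import cv2,numpy as np
p=cv2.imread('pics/w5.png')
a=cv2.resize(p[60:120,215:330],None,fx=6,fy=6,interpolation=cv2.INTER_NEAREST)
b=cv2.resize(p[225:275,215:330],None,fx=6,fy=6,interpolation=cv2.INTER_NEAREST)
cv2.imwrite('pics/z5.png',cv2.resize(np.vstack([a,b]),(620,594)))
E
```

```text
(no output)
```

View pics/z5.png

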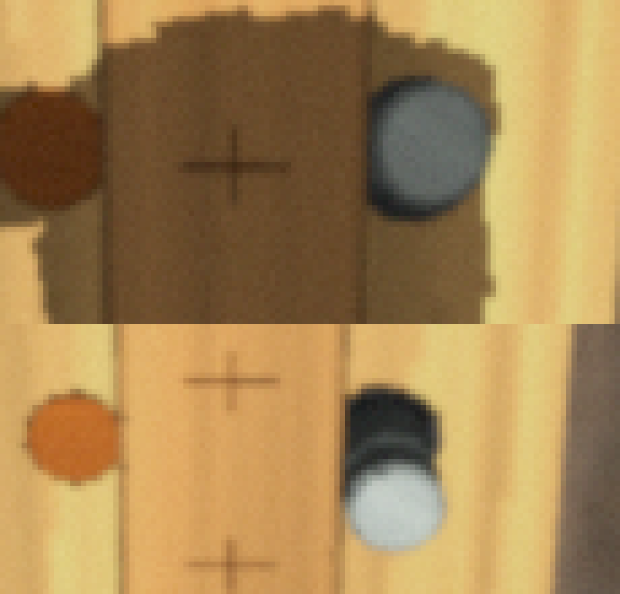

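Both line posts touch the rail edge in the picture, and the rail is straight along them. Next is the dog.

Emit:
{"op": "play_rows", "data": {"motion": [[[-0.25,0.7,0.02],[0,0,0]],[[-0.25,0.7,0.02],[0,0,0]],[[-0.25,0.7,0.02],[0,0,0]],[[-0.25,0.7,0.02],[0,0,0]],[[-0.25,0.7,0.02],[0,0,0]],[[-0.25,0.7,0.02],[0,0,0]],[[-0.25,0.7,0.02],[0,0,0]],[[-0.25,0.7,0.02],[0,0,0]]]}}

```text
time: 18.98
tool_pos: [0.4581, 0.287, 0.2031]
tcp_rot: [-1.569, 0.123, -0.121]
wrist_force: [0.5, -0.1, -0.2]
width: 1.0
```

```bash
python3 - <<'E'
from h import *
np.set_printoptions(precision=4,suppress=True)
s=bot.read_state(); p,d=cams.read_camera('wrist');save('w6',p);print(s['tool_pos'],s['time'])
X,u,v=cloud('wrist',d,d>0,s)
k=(X[:,2]>.078)&(X[:,2]<.095)&(np.hypot(X[:,0]-.455,X[:,1]-.347)<.03)
print(k.sum(),X[k].mean(0),cv2.minEnclosingCircle((X[k,:2]*1000).astype(np.float32)),cv2.minAreaRect((X[k,:2]*1000).astype(np.float32)))
E
```

```text
[0.4581 0.287  0.2031] 18.975
463 [0.4543 0.3489 0.0863] ((454.1739196777344, 348.5157165527344), 9.949291229248047) ((454.18316650390625, 348.631103515625), (18.59495735168457, 19.118165969848633), 80.7121353149414)
```

View pics/w6.png

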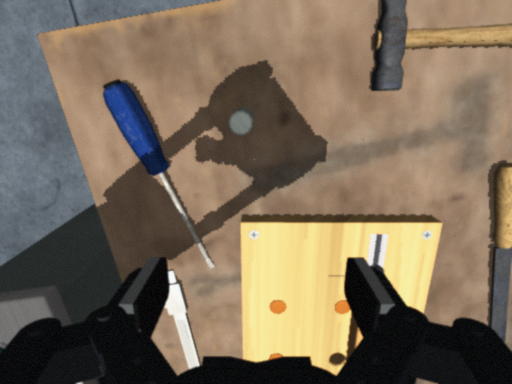

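Emit:
{"op": "play_rows", "data": {"motion": [[[-0.01,0.154,0],[0,0,0]],[[-0.01,0.154,0],[0,0,0]],[[-0.01,0.154,-0.1],[0,0,0]],[[-0.01,0.154,-0.22],[0,0,0]],[[-0.01,0.154,-0.31],[0,0,0]],[[-0.01,0.154,-0.35],[0,0,0]],[[-0.01,0.154,-0.365],[0,0,0]],[[-0.01,0.154,-0.365],[0,0,0]],[[-0.01,0.154,-0.365],[0,0,0]]]}}

```text
time: 20.15
tool_pos: [0.4553, 0.3507, 0.0596]
tcp_rot: [-1.565, 0.119, -0.123]
wrist_force: [0.2, 1.3, -1.0]
width: 0.998
```

Emit:
{"op": "play_rows", "data": {"motion": [[[0,0,0],[0,0,0]],[[0,0,0],[0,0,0]],[[0,0,0],[0,0,0]],[[0,0,0],[0,0,0]],[[0,0,0],[0,0,0]],[[0,0,0],[0,0,0]],[[0,0,0],[0,0,0]],[[0,0,0],[0,0,0]]], "gripper": 1, "squeeze": 30}}

```text
time: 21.15
tool_pos: [0.4541, 0.35, 0.058]
tcp_rot: [-1.567, 0.121, -0.121]
wrist_force: [-0.3, 0.6, 2.2]
width: 0.222
```

```bash
python3 st.py; python3 - <<'E'
from h import *
p,d=cams.read_camera('wrist');save('w7',p)
p,d=cams.read_camera('side');save('s7',p[150:300,180:360].repeat(3,0).repeat(3,1))
E
```

```text
t 21.15 pos [0.4541 0.35   0.058 ] yaw -0.1538327494846063 F [-0.2884  0.5655  2.1974] M [-0.02    0.1293  0.021 ] w 0.22153948494455067
board F -0.37325557774445767 0.5134975350044882 rail-frame F -0.371627327633982 0.5146771439773243
```

View pics/w7.png

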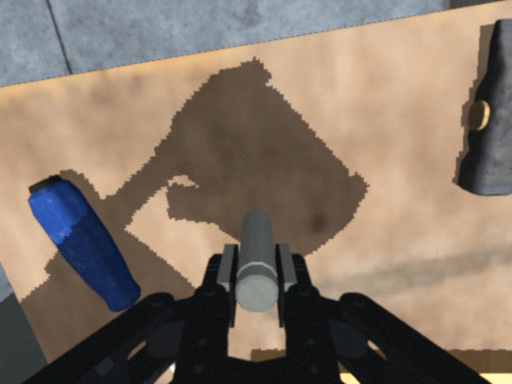

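View pics/s7.png

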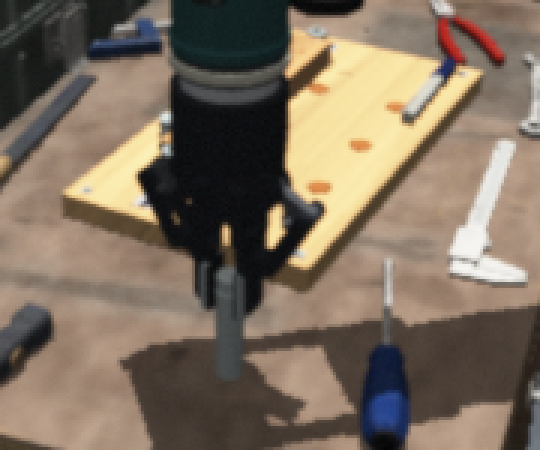

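Emit:
{"op": "play_rows", "data": {"motion": [[[0,0,0.13],[0,0,0]],[[0,0,0.25],[0,0,0]],[[0.179,-0.8265,0.25],[0,0,0]],[[0.179,-0.8265,0.25],[0,0,0]],[[0.179,-0.8265,0.25],[0,0,0]],[[0.179,-0.8265,0.25],[0,0,0]],[[0.179,-0.8265,0.25],[0,0,0]],[[0.179,-0.8265,0.25],[0,0,0]],[[0.179,-0.8265,0.25],[0,0,0]],[[0.179,-0.8265,0.25],[0,0,0]]]}}

```text
time: 22.5
tool_pos: [0.525, 0.0198, 0.1572]
tcp_rot: [-1.567, 0.122, -0.12]
wrist_force: [-0.4, 1.2, -1.2]
width: 0.222
```

```bash
python3 st.py; python3 chk.py w8
```

```text
t 22.5 pos [0.525  0.0198 0.1572] yaw -0.15417490634239525 F [-0.4365  1.2435 -1.2061] M [-0.0281  0.0246  0.0184] w 0.22246948092775073
board F -0.6255661509499909 1.1599781429510168 rail-frame F -0.6222860077511224 1.1617396664339712
[0.525  0.0198 0.1572]
rail (((0.0019588470458984375, 140.01341247558594), (36.99351501464844, 251.88121032714844), 0.003587412415072322), np.int64(9475), np.float64(0.05064588832204504))
end (((-7.582998275756836, 0.14381837844848633), (4.951964378356934, 14.411299705505371), 1.6803532838821411), np.int64(73), np.float64(0.05190782164377819))
a (((32.2050666809082, 63.73677444458008), (17.41805076599121, 19.892919540405273), 7.085724830627441), np.int64(353), np.float64(0.052429584303840954))
b (((32.291015625, 233.45111083984375), (17.459684371948242, 19.27549171447754), 0.5288029313087463), np.int64(528), np.float64(0.05241640428314883))
gauge (((-0.5725793838500977, 282.9450378417969), (19.967601776123047, 17.67344856262207), 0.6480414271354675), np.int64(650), np.float64(0.052391887910545824))
0.02 110 -22.4 -12.4
0.05 0 0 0
0.08 96 12.5 21.5
0.11 527 -19.1 20.9
0.14 665 -22.5 20.6
0.17 739 -22.3 20.6
0.2 820 -22.1 20.7
0.23 950 -22.6 22.9
0.26 1007 -22.5 20.5
```

View pics/w8.png

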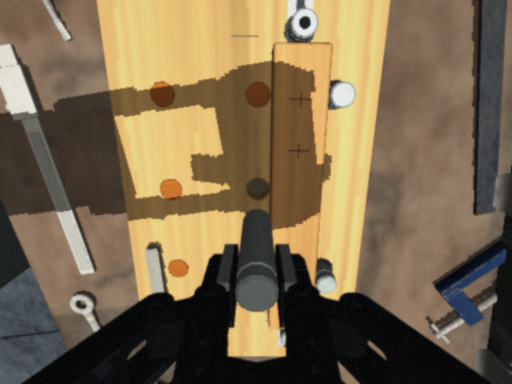

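```bash
cat > proj.py <<'E'
from h import *
import sys
np.set_printoptions(precision=4,suppress=True)
s=bot.read_state(); p,d=cams.read_camera('wrist');save(sys.argv[1],p)
c=cams.calibration('wrist');K=np.array(c['mtx']);T=np.array(c['tool_from_camera']);R=Ro.from_rotvec(s['tcp_rot']).as_matrix();o=np.array(s['tool_pos'])
def pr(X):
    q=(R.T@(np.asarray(X)-o)-T[:3,3])@T[:3,:3]; return (K@q)[:2]/q[2]
def ray(u,v,z):
    a=R@(T[:3,:3]@np.linalg.solve(K,[u,v,1])); b=R@T[:3,3]+o; return b+a*(z-b[2])/a[2]
for l in ['dog_hole','dog_foot','dog_centre']: print(l,[(toworld('wrist',r['xyz'],s),round(r['conf'],2)) for r in cams.mark_of('wrist',l)[:2]])
big=cv2.resize(p[150:330,170:350],None,fx=4,fy=4,interpolation=cv2.INTER_CUBIC)
def circ(X,r,col):
    a=np.linspace(0,2*np.pi,40); q=np.array([pr(np.array(X)+[r*np.cos(t),r*np.sin(t),0]) for t in a])
    cv2.polylines(big,[(((q-[170,150]+.5)*4)).astype(int)],True,col,1)
hole=eval(sys.argv[2]); circ([*hole,.022],.01065,(255,0,0))
tz=o[2]-.058
dx=eval(sys.argv[3]); dog=o[:2]+np.array(dx)
circ([*dog,tz],.010,(0,255,0)); circ([*dog,tz+.086],.010,(0,255,255))
print('dog',dog,'hole px',pr([*hole,.022]),'footz',tz)
big=big[:,:720];save(sys.argv[1]+'z',cv2.resize(big,(600,600)))
if len(sys.argv)>4: 
    for a in sys.argv[4:]: print(a,ray(*eval(a)))
E
python3 proj.py w9 "(.5256,.018)" "(0,-.0014)" "(258,188,.022)"
```

```text
dog_hole [(array([0.5258, 0.0147, 0.0277]), 0.71)]
dog_foot [(array([0.5243, 0.0185, 0.1022]), 0.87)]
dog_centre [(array([0.5253, 0.017 , 0.1432]), 0.57)]
dog [0.525  0.0188] hole px [257.5899 188.7996] footz 0.09936443693461694
(258,188,.022) [0.5261 0.0187 0.022 ]
```

View pics/w9z.png

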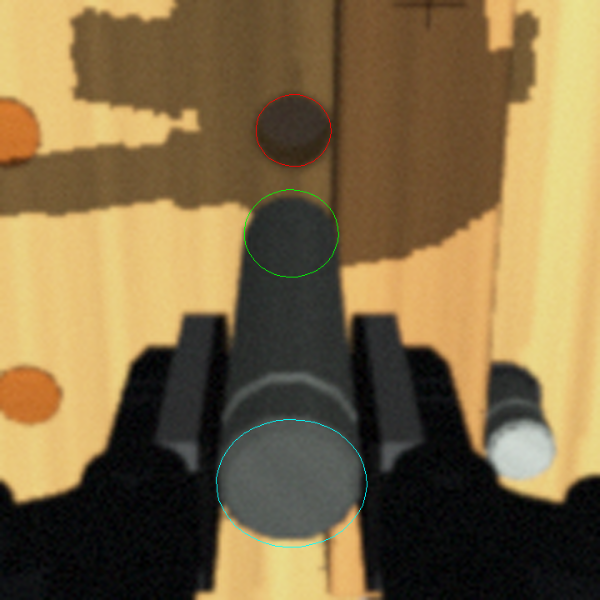

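The red overlay matches the hole and the green one matches the dog's foot. I'll lower it to just above the mouth.

Emit:
{"op": "play_rows", "data": {"motion": [[[0.0015,-0.002,-0.06],[0,0,0]],[[0.0015,-0.002,-0.12],[0,0,0]],[[0.0015,-0.002,-0.16],[0,0,0]],[[0.0015,-0.002,-0.178],[0,0,0]],[[0.0015,-0.002,-0.178],[0,0,0]],[[0.0015,-0.002,-0.178],[0,0,0]]]}}

```text
time: 23.5
tool_pos: [0.5266, 0.0186, 0.0874]
tcp_rot: [-1.567, 0.12, -0.121]
wrist_force: [-0.8, -0.2, -2.2]
width: 0.221
```

```bash
python3 st.py; python3 proj.py w10 "(.5256,.018)" "(0,-.0014)"
```

```text
t 23.5 pos [0.5266 0.0186 0.0874] yaw -0.15392200734626532 F [-0.8088 -0.152  -2.2417] M [ 0.1149  0.1481 -0.0561] w 0.22102029716839763
board F -0.7751123434638557 -0.2765823668043252 rail-frame F -0.7759598608098283 -0.27419522503751836
dog_hole [(array([0.5271, 0.0156, 0.0259]), 0.93), (array([0.6004, 0.0975, 0.0199]), 0.58)]
dog_foot [(array([0.5264, 0.0208, 0.0297]), 0.69)]
dog_centre [(array([0.5249, 0.0163, 0.0734]), 0.72)]
dog [0.5266 0.0172] hole px [255.2926 214.985 ] footz 0.0293772351978036
```

View pics/w10z.png

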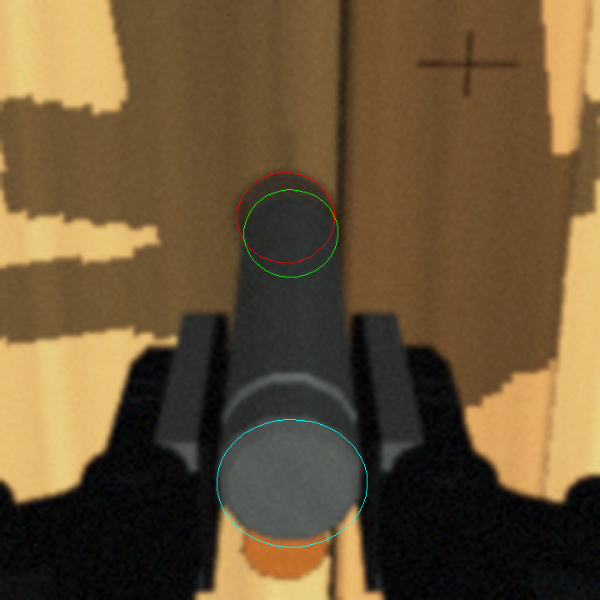

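Emit:
{"op": "play_rows", "data": {"motion": [[[-0.002,0.002,0],[0,0,0]],[[-0.002,0.002,0],[0,0,0]],[[-0.002,0.002,0],[0,0,0]]]}}

```text
time: 24.08
tool_pos: [0.5256, 0.0193, 0.0868]
tcp_rot: [-1.567, 0.12, -0.121]
wrist_force: [0.3, 0.7, -1.1]
width: 0.223
```

```bash
python3 st.py; python3 proj.py w11 "(.5258,.018)" "(0,-.0014)"
```

```text
t 24.075 pos [0.5256 0.0193 0.0868] yaw -0.15390349249846774 F [ 0.3033  0.6997 -1.1093] M [-0.0416  0.0086 -0.0104] w 0.22310901449184012
board F 0.19019745898733767 0.7385469480431228 rail-frame F 0.19248343980265695 0.7379543842811775
dog_hole [(array([0.5246, 0.0165, 0.0285]), 0.94)]
dog_foot [(array([0.5236, 0.0197, 0.0338]), 0.97)]
dog_centre [(array([0.5239, 0.0186, 0.0732]), 0.59)]
dog [0.5256 0.0179] hole px [257.0559 215.9278] footz 0.02881875473381878
```

View pics/w11z.png

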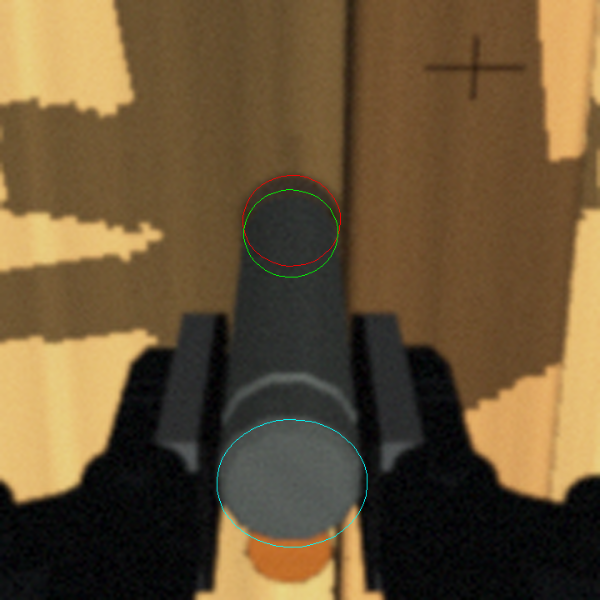

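Emit:
{"op": "play_rows", "data": {"motion": [[[0,0,-0.007],[0,0,0]],[[0,0,-0.014],[0,0,0]],[[0,0,-0.019],[0,0,0]],[[0,0,-0.023],[0,0,0]],[[0,0,-0.023],[0,0,0]]]}}

```text
time: 24.9
tool_pos: [0.5252, 0.0193, 0.0773]
tcp_rot: [-1.567, 0.121, -0.121]
wrist_force: [0.3, 0.1, -1.9]
width: 0.223
```

```bash
python3 st.py
```

```text
t 24.9 pos [0.5252 0.0193 0.0773] yaw -0.15388768956612534 F [ 0.3197  0.0783 -1.9203] M [-0.0116  0.0248 -0.0167] w 0.22276939173314997
board F 0.30351421129878364 0.12734815446471076 rail-frame F 0.3039090645283673 0.12640289914582653
```

Emit:
{"op": "play_rows", "data": {"motion": [[[0,0,-0.009],[0,0,0]],[[0,0,-0.018],[0,0,0]],[[0,0,-0.026],[0,0,0]],[[0,0,-0.026],[0,0,0]]]}}

```text
time: 25.4
tool_pos: [0.5252, 0.0193, 0.0667]
tcp_rot: [-1.568, 0.121, -0.12]
wrist_force: [0.4, -0.8, -1.5]
width: 0.22
```

```bash
python3 st.py
```

```text
t 25.4 pos [0.5252 0.0193 0.0667] yaw -0.15388805272666167 F [ 0.3999 -0.7929 -1.5306] M [-0.0248  0.0052 -0.0636] w 0.21987585647860108
board F 0.5189435555379434 -0.7205798433217246 rail-frame F 0.5166985742496313 -0.7221911848156543
```

Emit:
{"op": "play_rows", "data": {"motion": [[[0,0,-0.008],[0,0,0]],[[0,0,-0.014],[0,0,0]],[[0,0,-0.019],[0,0,0]],[[0,0,-0.021],[0,0,0]],[[0,0,-0.021],[0,0,0]]]}}

```text
time: 26.02
tool_pos: [0.5253, 0.0193, 0.0586]
tcp_rot: [-1.567, 0.121, -0.121]
wrist_force: [0.6, 0.0, -0.3]
width: 0.224
```

```bash
python3 st.py
```

```text
t 26.025 pos [0.5253 0.0193 0.0586] yaw -0.1539315870293927 F [ 0.5655  0.0101 -0.2937] M [ 0.0319  0.004  -0.0214] w 0.22370151502334212
board F 0.5569848443774101 0.09844215744907547 rail-frame F 0.5572842739364495 0.09673263560454354
```

Emit:
{"op": "play_rows", "data": {"motion": [[[0,0,-0.001],[0,0,0]],[[0,0,-0.001],[0,0,0]],[[0,0,-0.001],[0,0,0]],[[0,0,-0.001],[0,0,0]],[[0,0,-0.001],[0,0,0]],[[0,0,-0.001],[0,0,0]]], "gripper": 0}}

```text
time: 26.78
tool_pos: [0.5254, 0.0193, 0.0583]
tcp_rot: [-1.567, 0.121, -0.121]
wrist_force: [-0.3, -0.6, 0.1]
width: 1.0
```

Emit:
{"op": "play_rows", "data": {"motion": [[[0,0,0.03],[0,0,0]],[[0,0,0.12],[0,0,0]],[[0,0,0.25],[0,0,0]],[[0,0,0.38],[0,0,0]],[[0,-0.1,0.38],[0,0,0]],[[0,-0.1,0.38],[0,0,0]],[[0,-0.1,0.38],[0,0,0]],[[0,-0.1,0.38],[0,0,0]]]}}

```text
time: 27.78
tool_pos: [0.5249, -0.02, 0.2097]
tcp_rot: [-1.567, 0.122, -0.119]
wrist_force: [-0.1, -0.5, -1.4]
width: 0.997
```

```bash
python3 st.py; python3 chk.py w12; python3 - <<'E'
from h import *
s=bot.read_state();p,d=cams.read_camera('wrist');X,u,v=cloud('wrist',d,d>0,s)
k=(X[:,2]>.07)&(X[:,2]<.13)&(np.hypot(X[:,0]-.5256,X[:,1]-.018)<.04);print('dog top',k.sum(),np.median(X[k],0),cv2.minEnclosingCircle((X[k&(X[:,2]>.083)][:,:2]*1000).astype(np.float32)))
p,d=cams.read_camera('side');save('s12',p[140:260,190:350].repeat(4,0).repeat(4,1))
E
```

```text
t 27.775 pos [ 0.5249 -0.02    0.2097] yaw -0.1534580478531307 F [-0.0812 -0.5002 -1.404 ] M [-0.0196  0.0096  0.0348] w 0.9970381667828339
board F -0.0020335852485470684 -0.5067440328463101 rail-frame F -0.00382842864018841 -0.5067332258774374
[ 0.5249 -0.02    0.2097]
rail (((0.002613067626953125, 139.99803161621094), (36.996910095214844, 251.99459838867188), 0.0017857425846159458), np.int64(9812), np.float64(0.05063652596083276))
end (((-0.19557571411132812, -0.49843883514404297), (15.959400177001953, 19.632143020629883), 89.60454559326172), np.int64(206), np.float64(0.05258531172007193))
a (((32.01948165893555, 63.48444747924805), (19.046783447265625, 18.759700775146484), 74.08445739746094), np.int64(273), np.float64(0.052382480138302545))
b (((32.180763244628906, 232.89016723632812), (19.132118225097656, 17.487010955810547), 87.51415252685547), np.int64(412), np.float64(0.052389976494530574))
gauge (((0.0, 0.0), (0.0, 0.0), 0.0), np.int64(0), np.float64(nan))
0.02 371 -21.7 20.5
0.05 407 -22.0 21.1
0.08 440 -22.3 20.6
0.11 474 -21.7 21.0
0.14 526 -22.0 20.7
0.17 580 -22.3 20.8
0.2 643 -22.5 20.8
0.23 733 -22.1 23.1
0.26 805 -22.5 20.7
dog top 433 [0.525707   0.01930919 0.08639366] ((525.33935546875, 18.052867889404297), 9.898425102233887)
  return _methods._mean(a, axis=axis, dtype=dtype,
  ret = ret.dtype.type(ret / rcount)
```

View pics/w12.png

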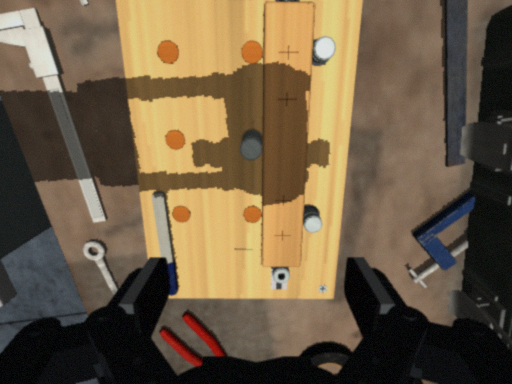

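View pics/s12.png

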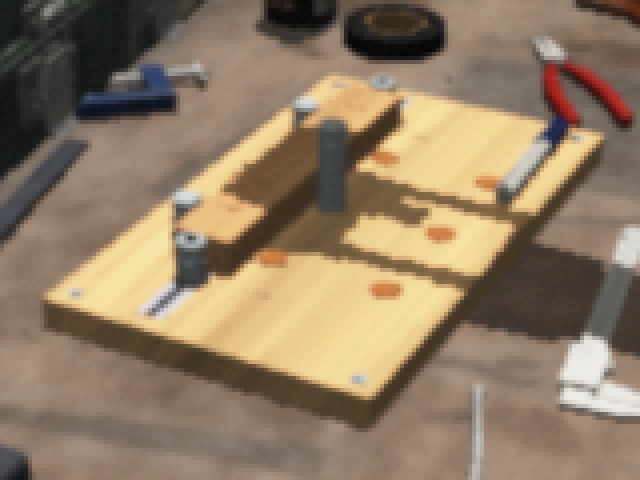

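```bash
python3 - <<'E'
from h import *
s=bot.read_state();p,d=cams.read_camera('wrist');X,u,v=cloud('wrist',d,d>0,s)
psi=-.157;ex=np.array([np.cos(psi),np.sin(psi)]);ey=np.array([-ex[1],ex[0]])
r=X[:,:2]-[.5353,-.134];bx=r@ex*1e3;by=r@ey*1e3;h=(X[:,2]>.044)&(X[:,2]<.06)
m=h&(abs(bx)>13)&(abs(bx)<20)&(by>0)&(by<100);print('rail end y',np.percentile(by[m],[0,1,3]))
m=h&(np.hypot(bx,by)<14)&(by<8);print('post y',by[m].min(),bx[m].min(),bx[m].max())
save('z12',np.vstack([cv2.resize(q,(500,240),interpolation=cv2.INTER_CUBIC) for q in (p[25:73,250:350],p[195:243,250:350])]))
save('z13',cv2.resize(p[240:300,235:335],(600,360),interpolation=cv2.INTER_CUBIC))
E
```

```text
rail end y [ 9.81492357 11.42906867 13.90671774]
post y -8.966874671335507 -9.959287546366113 9.727758725297845
```

View pics/z12.png

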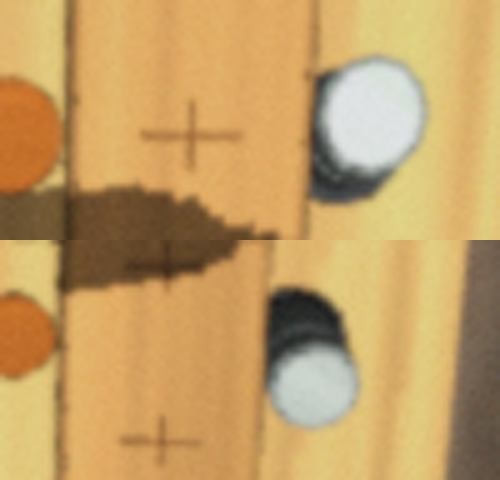

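View pics/z13.png

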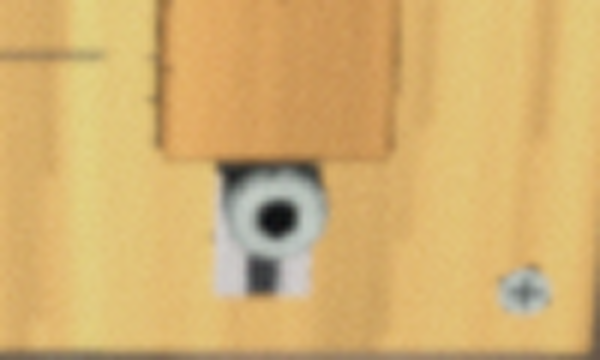

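The rail touches both line posts and the end stop. The dog is seated, with its top 86 mm above the bench, and the bystanders are clear, so I'm handing in.

```bash
python3 -c "
from h import *
print(bot.finish_job())"
```

```text
the job is handed in; nothing more can be done
None
```

The rail is set up on the locating board, with the dog trapping it, and I've handed the job in after about 28 s of the 70 s. No verdict was reported.

**What I did**
- **Pressing on the stop:** I gripped the rail and slid its end along its own axis until I felt the stop. I pressed with about 9 N while it was still roughly 26° askew.
- **Swing:** I swung it about the stop in small steps, with about 7–9 N measured along the rail. It passed the gauge post without jamming.
- **Line posts:** I pressed it onto the two line posts until it stopped moving and the force kept rising. The total sideways force was 15 N at most. About 11 N of that was drag, so I estimate roughly 4 N on the posts.
- **Dog:** I lowered it into the hole and let go once its foot was on or very near the bench. No noticeable contact force showed on the way in.

**Last checks**
- **Rail:** the close-up pictures show it touching both line posts and the end stop. Depth data put its angle within about 0.003 rad of the line (limit 0.014 rad).
- **Dog:** it stands upright in the hole. Its top is 86 mm above the bench, which means it is fully down.
- **Bystanders:** the marker and file looked undisturbed. I didn't re-measure any of the three bystanders, and the last pictures show only part of the screwdriver.

**Disagreement:** depth data put the rail's centre line about 0.7 mm off the line posts, while the pictures and the felt contact say it is touching. I took this as depth error at the edges; it is inside the 1.5 mm allowance either way.

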